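Set out the colour station for the next glass piece

ROBOT

A 6-joint arm with a two-finger parallel gripper is mounted at the origin on the work surface. World frame = base frame: x ahead of the robot, y to its left, z up, the work surface at z = 0. Lengths are in mm, angles in degrees, forces in N, time in s.
With the tool pointing down it reaches from about 300 to 850 mm from the base axis. Payload 4.2 kg.
Tool frame: the origin (TCP) lies midway between the tips of the shut fingers; the grasp point (between the pads) lies 19 mm behind it; z points along the fingers, y is the line along which they close (so a half turn about z gives the same grasp; the last joint's range is limited). The gripper opens to 91 mm and grips with 3 to 60 N. Pads are 32 mm wide; open, the fingers measure 118 mm over their backs; the gripper's body (76 mm by 178 mm) begins 60 mm behind the grasp point.
Start: joints at [-76.433, 18.312, 89.639, -0, 72.044, -1.146], TCP at [146.045, -556.16, 213.976] pointing down, gripper open.
Joint ranges: [-177.97, 177.97], [-48.28, 115.42], [12.27, 149.76], [-77.06, 257.06], [2.81, 150.46], [-146.56, 146.56]. Speed limits (degrees/s): [147.25, 147.25, 180, 180, 180, 180].

INTERFACE

Orientations are given as [roll, pitch, yaw] about the fixed x, y, z axes, in that order (R = Rz(yaw) Ry(pitch) Rx(roll)).
In Python, from workcell import state, grab_frame, camera_model, job_done gives the robot as it stands.
- The arm moves only by the tool nudge_tcp, called after "Request:" as a command line: name --argument value ..., lists and objects as JSON in quotes. Schema: {"type":"object","properties":{"plan":{"type":"object","properties":{"motion":{"type":"array","items":{"type":"array","items":{"type":"number"},"minItems":6,"maxItems":6},"minItems":1,"maxItems":8}},"additionalProperties":false,"required":["motion"]},"aperture":{"type":"number"},"clamp_n":{"type":"number"},"only":{"type":"string"},"quiet":{"type":"boolean"},"lines":{"type":"string"}},"required":["plan"],"additionalProperties":false}. plan is an object whose key "motion" holds a list of rows, 1 to 8 of them, each of 6 numbers: dx, dy, dz in shares of the most that a row can go, 1 being 50 mm, then a rotation vector rx, ry, rz in shares of 60 degrees (1.0 is 60 degrees); each row shifts and turns the commanded pose from where the row before left it, along the tool's axes as they then stand; what a row does not reach is not made up. A row lasts 1/10 s, in which the tool goes at most 50 mm and 8.59 degrees, less where a joint would pass 70% of its speed; a pose out of reach is approached as far as the arm can. aperture is the finger opening in mm, set as the call begins (left out keeps the last). The fingers move at their own pace and stop on an object; clamp_n is the grip in N (left out, the last holds). Time passes only in rows, so rows that do not move let the fingers close. The tool returns the time, the measured TCP pose, the force, the opening and the grip force at its end. only (a regular expression) keeps the lines of the reply that match it, lines (a string "A,B") keeps lines A to B, and quiet returns only ok. A shift or turn number past 1, either way, is cut back to 1. Input that does not fit is refused with a message, and nothing moves.
- state(): the state, without advancing time (a new reading comes with each control period).
- grab_frame(name): name is "side" or "top" or "wrist"; returns the picture (420x560x3 uint8, blue, green, red); there is no depth.
- camera_model(name): a dict with "fx", "fy", "cx", "cy" (pixels), "T" (4x4, takes a point from camera to world coordinates). Camera axes: x right, y up, looking along -z (the intrinsics and any distortion apply to the point x, -y, -z); pixel columns grow to the right and rows downward; lengths in mm; the calibration is good to about 2 mm. A picture is of the moment at which its call begins: read the wrist's pose just before it. camera_model takes no time and is no camera call; for the wrist camera it gives the pose at the moment of the call.
- job_done(): hands the job in; it is judged then, once.
The state is a dict: "time_s": time; "qpos": joint angles; "qvel": joint speeds; "effort": joint torques, N m; "ee_pos": TCP position; "ee_rot": TCP orientation; "force": force on the tool from outside, world axes, zero at the start; "torque": the same for the moment, N m; "gripper_width": finger opening in mm; "gripper_force": force on a finger pad.
Only numpy, scipy, OpenCV 4.12 (cv2) and the standard library are available. Lean on these libraries where they do the work, as an engineer would, in place of code of your own. Each camera call takes 0.05 s, during which the arm holds its last target. There are 200 camera calls.

TASK

Set out the colour station around the black iron mould and the firebrick: stand the blue jar on the table exactly midway between the two, put the green jar squarely on top of the blue jar and the amber jar on the middle of the firebrick. Stand the copper cup upright on the table on the other side of the mould, so that cup, mould, blue jar and firebrick make one straight, evenly spaced row. Leave the red and the white jar where they are.

Things in the scene. Friction and masses are not known exactly. Their poses are not given: they have to be found in the camera images.
- mould: black ribbed iron mould, an open round pot 84 mm across over its ribs, 80 mm high, fixed to the table; origin at the centre of its underside. The firebrick stands 210 mm from it (centre to centre), to the robot's left or right of it; the line through the two centres is the line of the row
- firebrick: cream half firebrick, 90 x 90 mm and 64 mm high, fixed to the table, top level; origin at the centre of its underside, x and y along its sides
- blue_jar: squat closed jar of blue glass colour with a flat blue screw lid, a plain cylinder 56 mm in diameter and 50 mm high, about 150 g, loose; origin at the centre of its underside, z up
- green_jar: squat closed jar of green glass colour with a flat green screw lid, a plain cylinder 56 mm in diameter and 50 mm high, about 150 g, loose; origin at the centre of its underside, z up
- amber_jar: squat closed jar of amber (yellow-orange) glass colour with a flat amber (yellow-orange) screw lid, a plain cylinder 56 mm in diameter and 50 mm high, about 150 g, loose; origin at the centre of its underside, z up
- copper_cup: open empty copper cup, round, 60 mm across at the rim and 58 mm at the foot, 70 mm high, wall 4 mm, about 160 g, loose; origin at the centre of its underside, z up
- red_jar: squat closed jar of red glass colour with a flat red screw lid, a plain cylinder 56 mm in diameter and 50 mm high, about 150 g, loose; origin at the centre of its underside, z up; not part of the job
- white_jar: squat closed jar of white glass colour with a flat white screw lid, a plain cylinder 56 mm in diameter and 50 mm high, about 150 g, loose; origin at the centre of its underside, z up; not part of the job
There are look-alikes about, which are no part of the job. What is shaped like the mould but purple or turquoise is not meant.

How it is judged:
By the outcome, as a careful person would: the job done as asked, in the order asked, and still so for the second after the job is handed in, with the robot touching nothing.
It also fails if it takes over 109 s, if anything falls off the work surface, if the arm or the gripper's body presses on something with over 40 N, if the wrist force passes 120 N, or if a joint passes its speed limit or range.

## Working session

There is one attempt and no reset: what is moved stays moved. The work goes in short steps, Python scripts to look and compute and a tool call to move; the robot and the scene stay as the last step left them, time stands still between calls to the robot, and variables do not carry over. Pictures are saved under pics/ and viewed, at most 14 in all, crops included, and the job is handed in when it is done.

```bash
mkdir -p pics; ls; python3 - <<'E'
from workcell import *
import cv2,numpy as np
for n in("top","side"):
    cv2.imwrite(f"pics/{n}0.png",grab_frame(n)); m=camera_model(n); print(n,{k:(np.round(v,3).tolist()) for k,v in m.items()})
print(state())
E
```

```text
pics
top {'fx': 459.532, 'fy': 459.532, 'cx': 278.474, 'cy': 211.276, 'T': [[0.03, 0.984, -0.176, 390.741], [-1.0, 0.029, -0.009, -21.197], [-0.004, 0.176, 0.984, 944.012], [0.0, 0.0, 0.0, 1.0]]}
side {'fx': 385.224, 'fy': 385.224, 'cx': 283.887, 'cy': 208.613, 'T': [[0.727, 0.435, -0.531, 179.91], [-0.686, 0.468, -0.557, -439.18], [0.007, 0.769, 0.639, 547.794], [0.0, 0.0, 0.0, 1.0]]}
{'time_s': 0.1, 'qpos': array([-7.64341157e+01,  1.83480588e+01,  8.96968064e+01, -4.06695102e-05,
        7.20431032e+01, -1.14577890e+00]), 'qvel': array([ 0.00237483, -0.03040892, -0.18154391, -0.00850486, -0.02122134,
        0.00868774]), 'effort': array([ 3.73642706e-04, -4.13331914e+01, -2.32509702e+01,  7.28300144e-02,
        4.21616295e-02, -5.91426692e-05]), 'ee_pos': array([ 145.92622907, -555.73577122,  213.22121768]), 'ee_rot': array([-1.79912048e+02, -1.72037802e-03,  1.47116745e+01]), 'force': array([-0.41412928,  0.08451835, -0.11556065]), 'torque': array([-0.01547808, -0.00150854,  0.01162241]), 'gripper_force': 0.0, 'gripper_width': 91.275119011411}
```

View pics/top0.png

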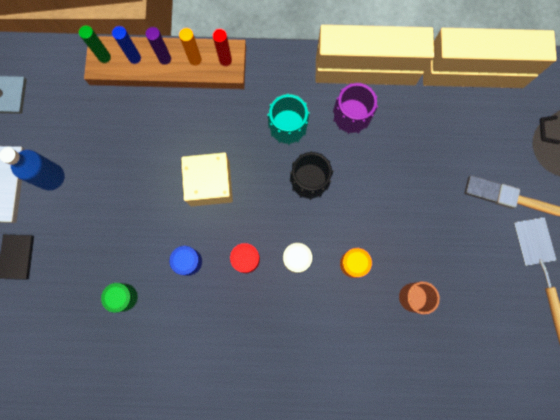

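View pics/side0.png

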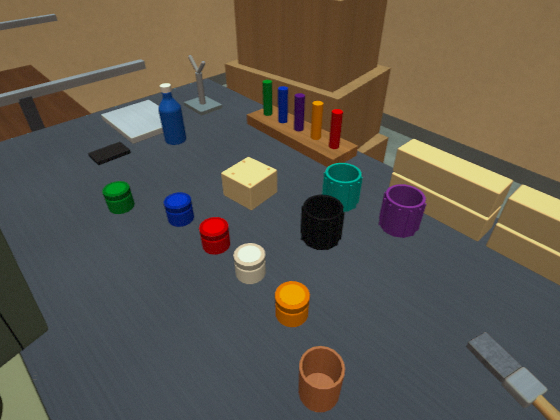

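The pictures show mould look-alikes and jar candidates (top view pixels): the black mould is at (311,175), turquoise at (289,116) and purple at (357,106), and neither coloured one is meant. The firebrick is at (206,177); the cream blocks at the upper right are not it. Jars are blue (185,261), green (116,297), amber (357,262), red (245,258) and white (297,257), with the cup at (423,298). The blue bottle at (40,170) and the coloured sticks in the rack are not jars.

```bash
cat > h.py <<'E'
from workcell import *
import cv2,numpy as np
from scipy.optimize import least_squares
def cast(m,px,z):
    px=np.atleast_2d(px).astype(float); T=np.array(m["T"])
    d=np.c_[(px[:,0]-m["cx"])/m["fx"],-(px[:,1]-m["cy"])/m["fy"],-np.ones(len(px))]@T[:3,:3].T
    return (T[:3,3]+d*((z-T[2,3])/d[:,2])[:,None])[:,:2]
HSV=dict(blue=((105,120,60),(128,255,255)),green=((45,100,40),(75,255,255)),amber=((11,150,100),(28,255,255)),red=((174,150,60),(180,255,255)),
  white=((0,0,150),(180,70,255)),cup=((4,90,50),(14,230,255)),mould=((0,0,0),(180,255,28)),brick=((15,30,215),(40,140,255)))
def mask(im,n,near=None,win=45):
    h=cv2.cvtColor(im,cv2.COLOR_BGR2HSV); k=cv2.inRange(h,*map(np.array,HSV[n]))
    if n=="red": k|=cv2.inRange(h,(0,180,60),(4,255,255))
    if near is not None:
        w=np.zeros_like(k); cv2.circle(w,tuple(map(int,near)),win,255,-1); k&=w
    k=cv2.morphologyEx(k,cv2.MORPH_CLOSE,np.ones((5,5)))
    return max(cv2.findContours(k,cv2.RETR_EXTERNAL,cv2.CHAIN_APPROX_NONE)[0],key=cv2.contourArea)
def circ(m,c,z,R):
    p=cast(m,c.reshape(-1,2),z); o=np.array(m["T"])[:2,3]; g=p.mean(0)
    u=(g-o)/np.linalg.norm(g-o); q=p[(p-g)@u>0]     # far side of the silhouette = rim
    f=lambda R0:least_squares(lambda v:np.linalg.norm(q-v[:2],axis=1)-(v[2] if R0 is None else R0),[*g,R][:3 if R0 is None else 2],loss="soft_l1")
    a,b=f(R).x,f(None).x
    return a,b
E
cat > meas.py <<'E'
from h import *
N=dict(blue=((185,261),(179,208),50,28),green=((116,297),(118,196),50,28),amber=((357,262),(292,302),50,28),red=((245,258),(215,234),50,28),white=((297,257),(250,262),50,28),cup=((423,298),(321,378),70,30),mould=((311,175),(322,221),80,42))
for k,n in enumerate(("top","side")):
    im=cv2.imread(f"pics/{n}0.png"); m=camera_model(n)
    for o,v in N.items():
        c=mask(im,o,v[k],30 if k==0 else 40); a,b=circ(m,c,v[2],v[3]); print(n,o,a.round(1),"free",b.round(1),cv2.contourArea(c))
    c=mask(im,"brick",((206,177),(250,182))[k],40)
    r=cv2.minAreaRect(cast(m,c.reshape(-1,2),64).astype(np.float32)); print(n,"brick",np.round(r[0],1),np.round(r[1],1),r[2])
E
python3 meas.py
```

```text
top blue [449.3 168.8] free [449.2 168.6  28.2] 739.5
top green [374.2 294.4] free [374.1 294.8  27.7] 826.0
top amber [ 454.7 -167. ] free [ 455.  -167.5   27.6] 690.0
top red [457.2  51. ] free [457.5  51.2  27.7] 655.5
top white [461.8 -51.9] free [461.2 -51.6  28.5] 675.0
top cup [ 391.4 -286.8] free [ 391.5 -288.    29.1] 994.5
top mould [612.4 -70.6] free [626.3 -75.   31.1] 284.0
top brick [613.9 134.4] [89.2 88.9] 7.468017101287842
side blue [449.4 164.3] free [449.1 163.3  28.9] 789.0
side green [374.7 289.1] free [374.3 287.8  29.3] 767.5
side amber [ 455.3 -170.5] free [ 455.5 -170.3   27.7] 1292.0
side red [457.7  46.7] free [457.6  46.4  28.3] 891.0
side white [461.4 -55.5] free [462.1 -54.5  27. ] 702.5
side cup [ 391.5 -290.5] free [ 392.  -290.2   29.5] 2416.0
side mould [620.6 -83.4] free [621.5 -82.5  40.7] 1879.0
side brick [613.5 129.8] [86.8 86.2] 7.635514736175537
```

```bash
python3 - <<'E'
from h import *
im=cv2.imread("pics/top0.png"); h=cv2.cvtColor(im,cv2.COLOR_BGR2HSV)
print(h[175,270:352:3,2],h[140:215:3,311,2],h[175,270:352:3,1])
m=camera_model("top")
for t in (26,32,36,40):
    HSV["mould"]=((0,0,0),(180,255,t)); c=mask(im,"mould",(311,175),30); a,b=circ(m,c,80,42)
    hull=cv2.convexHull(c);a2,b2=circ(m,hull,80,42); print(t,a.round(1),b.round(1),a2.round(1),b2.round(1),cv2.contourArea(c))
a=cv2.resize(im[130:220,160:360],None,fx=4,fy=4,interpolation=2); cv2.imwrite("pics/crop.png",a)
E
```

```text
[112 110 108 108 109 108 108  29  43  52  55  58  53  56  58  57  53  52
  43  24  41 102 109 107 111 110 111 109] [109 111 106 109  50  25  21  21  34  53  50  53  55  54  47  49  50  34
  24  34 104 112 111 109 110] [50 49 50 59 56 54 54 62  6 25 23 22 10 50 31 22 24 34 18 11 25 60 58 57
 55 56 57 61]
26 [613.5 -71.2] [623.7 -74.1  33.2] [616.  -70.5] [625.2 -74.1  33.4] 252.5
32 [612.7 -70.4] [625.9 -74.2  31.9] [617.  -71.6] [622.9 -73.2  36.4] 317.0
36 [615.6 -71.4] [624.3 -73.9  34.6] [616.8 -71.9] [619.9 -73.2  39.2] 1245.0
40 [616.4 -71.6] [624.  -73.5  35.8] [617.6 -72.3] [621.2 -73.5  38.9] 1291.5
```

View pics/crop.png

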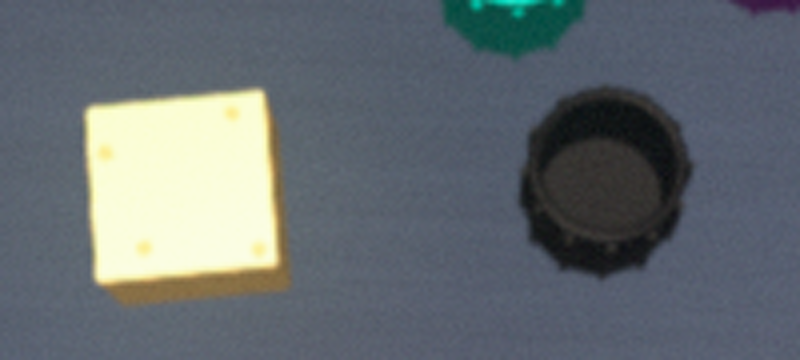

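The close crop confirms the choice: the black ribbed pot has its rim centre at about (312,171), and the cream brick's top is at about (205,176).

```bash
python3 - <<'E'
from h import *
for n,p in(("top",(311,175)),("side",(322,221))):
  im=cv2.GaussianBlur(cv2.imread(f"pics/{n}0.png"),(3,3),0); m=camera_model(n)
  for t in (65,80):
    HSV["mould"]=((0,0,0),(180,255,t)); c=mask(im,"mould",p,35)
    for q in (c,cv2.convexHull(c)):
        a,b=circ(m,q,80,42); a3,_=circ(m,q,80,40); print(n,t,a.round(1),a3.round(1),b.round(1),cv2.contourArea(c),cv2.boundingRect(c))
print(cast(camera_model("top"),(312.2,171.2),80))
E
```

```text
top 65 [621.2 -73.3] [623.7 -73.8] [625.9 -74.2  38.2] 1463.5 (290, 152, 43, 47)
top 65 [622.3 -73.7] [624.6 -74.1] [624.1 -74.   40.5] 1463.5 (290, 152, 43, 47)
top 80 [622.9 -73.6] [625.3 -74.3] [626.5 -74.6  39. ] 1544.5 (289, 151, 44, 49)
top 80 [624.2 -73.4] [626.5 -74.3] [626.  -74.1  40.4] 1544.5 (289, 151, 44, 49)
side 65 [623.5 -80.9] [625.1 -79.2] [623.  -81.4  42.7] 2041.5 (300, 194, 45, 56)
side 65 [624.2 -79.8] [626.3 -78.4] [626.1 -78.5  40.3] 2041.5 (300, 194, 45, 56)
side 80 [626.7 -78.3] [628.8 -76.9] [625.3 -79.6  43.7] 2190.0 (299, 187, 47, 64)
side 80 [626.3 -79. ] [629.1 -76.8] [625.1 -79.9  43.2] 2190.0 (299, 187, 47, 64)
[[625.9017365  -76.03157689]]
```

The manual's scale: shifts go in shares of 50 mm and turns go in shares of 60 degrees. Converting my numbers, -8 degrees / 60 = -0.1333.

```bash
cat > go.py <<'E'
# go.py x y z yaw : offset in tool axes to the target and number of rows
import sys; from h import *
from scipy.spatial.transform import Rotation as Ro
x=list(map(float,sys.argv[1:])); s=state(); R=Ro.from_euler("xyz",s["ee_rot"],degrees=True)
T=Ro.from_euler("xyz",[180,0,x[3]],degrees=True)
d=R.inv().apply(np.array(x[:3])-s["ee_pos"]); r=(R.inv()*T).as_rotvec(degrees=True)
n=int(np.ceil(max(np.linalg.norm(d)/45,np.linalg.norm(r)/8)))
print("t",round(s["time_s"],1),"d",d.round(1),"r",r.round(2),"n",n,"per",(d/max(n,1)).round(2),(r/max(n,1)).round(2))
E
```

Request:
nudge_tcp --plan '{"motion":[[0,0,0,0,0,-0.1333],[0,0,0,0,0,-0.1333],[0,0,0,0,0,-0.1333],[0,0,0,0,0,-0.1333],[0,0,0,0,0,-0.1333],[0,0,0,0,0,-0.1333],[0,0,0,0,0,-0.1333],[0,0,0,0,0,-0.1333]]}' --aperture 85

```text
time_s: 0.9
ee_pos: [146.0, -555.9, 213.5]
ee_rot: [-180.0, -0.1, 79.0]
force: [-1.1, -0.2, 0.5]
gripper_width: 84.9
gripper_force: 0.0
```

Request:
nudge_tcp --plan '{"motion":[[0,0,0,0,0,-0.12],[0,0,0,0,0,-0.12],[0,0,0,0,0,0],[0,0,0,0,0,0]]}'

```text
time_s: 1.3
ee_pos: [146.0, -556.0, 213.6]
ee_rot: [-180.0, -0.0, 93.0]
force: [0.5, -0.3, -0.2]
gripper_width: 84.7
gripper_force: 0.0
```

```bash
python3 go.py 449.3 166.5 180 93.2
```

```text
t 1.3 d [705.8 340.2  34. ] r [-0.   -0.03 -0.23] n 18 per [39.21 18.9   1.89] [-0.   -0.   -0.01]
```

Converted, 39 mm is 0.78, 19 mm is 0.38.

Request:
nudge_tcp --plan '{"motion":[[0.78,0.38,0.04,0,0,0],[0.78,0.38,0.04,0,0,0],[0.78,0.38,0.04,0,0,0],[0.78,0.38,0.04,0,0,0],[0.78,0.38,0.04,0,0,0],[0.78,0.38,0.04,0,0,0],[0.78,0.38,0.04,0,0,0],[0.78,0.38,0.04,0,0,0]]}' --quiet true

```text
ok
```

Request:
nudge_tcp --plan '{"motion":[[0.78,0.38,0.04,0,0,0],[0.78,0.38,0.04,0,0,0],[0.78,0.38,0.04,0,0,0],[0.78,0.38,0.04,0,0,0],[0.78,0.38,0.04,0,0,0],[0.78,0.38,0.04,0,0,0],[0.78,0.38,0.04,0,0,0],[0.78,0.38,0.04,0,0,0]]}' --quiet true

```text
ok
```

Request:
nudge_tcp --plan '{"motion":[[0,0,0,0,0,0],[0,0,0,0,0,0]]}'

```text
time_s: 3.1
ee_pos: [415.4, 83.8, 181.6]
ee_rot: [-179.9, 0.0, 93.2]
force: [-0.4, -0.7, -0.3]
gripper_width: 85.0
gripper_force: 0.0
```

```bash
python3 go.py 449.3 166.5 180 93.2
```

```text
t 3.1 d [80.7 38.4  1.5] r [-0.07  0.04 -0.03] n 2 per [40.33 19.22  0.75] [-0.04  0.02 -0.01]
```

Converted, 40 mm is 0.8, 19 mm is 0.38.

Request:
nudge_tcp --plan '{"motion":[[0.8,0.38,0,0,0,0],[0.8,0.38,0,0,0,0],[0,0,0,0,0,0],[0,0,0,0,0,0],[0,0,0,0,0,0]]}'

```text
time_s: 3.6
ee_pos: [448.5, 163.6, 181.8]
ee_rot: [-179.9, 0.1, 93.0]
force: [0.6, -0.0, -0.1]
gripper_width: 84.9
gripper_force: 0.0
```

```bash
python3 go.py 449.3 166.5 13 93.2; python3 - <<'E'
from h import *
m=camera_model("wrist"); im=grab_frame("wrist"); cv2.imwrite("pics/w1.png",im)
print({k:np.round(v,3).tolist() for k,v in m.items()})
try:
  c=mask(im,"blue"); print(cv2.boundingRect(c),circ(m,c,50,28))
except Exception as e: print(e)
E
```

```text
t 3.6 d [  3.    1.1 168.8] r [-0.06  0.05 -0.21] n 4 per [ 0.75  0.28 42.2 ] [-0.02  0.01 -0.05]
{'fx': 290.345, 'fy': 290.345, 'cx': 281.478, 'cy': 207.887, 'T': [[0.999, -0.052, -0.011, 445.129], [0.053, 0.968, 0.245, 231.684], [-0.002, -0.245, 0.969, 352.499], [0.0, 0.0, 0.0, 1.0]]}
(258, 167, 52, 56) (array([449.9896091 , 167.91249028]), array([450.0609479 , 167.04463195,  27.31864337]))
```

View pics/w1.png

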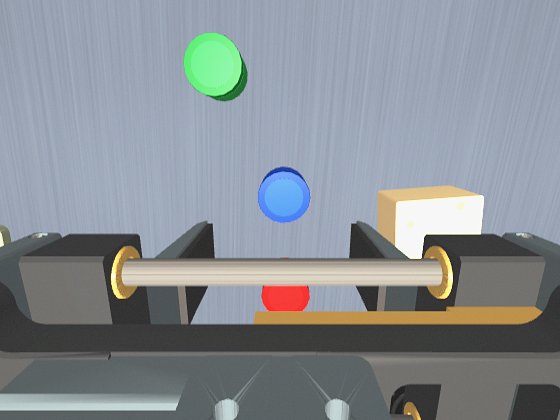

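The wrist view shows the blue lid centred at about (284,196) between the open fingers. It puts the jar at (450,168), which agrees with the fixed cameras. Going down.

Converted, 42 mm is 0.84, 22 mm is 0.44, -0.2 degrees / 60 = -0.0033.

Request:
nudge_tcp --plan '{"motion":[[0.066,0.03,0.84,0,0,-0.0033],[0,0,0.84,0,0,0],[0,0,0.84,0,0,0],[0,0,0.44,0,0,0],[0,0,0.4,0,0,0],[0,0,0,0,0,0],[0,0,0,0,0,0]]}'

```text
time_s: 4.35
ee_pos: [450.7, 168.0, 14.4]
ee_rot: [180.0, 0.0, 93.2]
force: [0.8, 0.5, -0.2]
gripper_width: 84.8
gripper_force: 0.0
```

Request:
nudge_tcp --plan '{"motion":[[0,0,0,0,0,0],[0,0,0,0,0,0],[0,0,0,0,0,0],[0,0,0,0,0,0],[0,0,0,0,0,0],[0,0,0,0,0,0],[0,0,0,0,0,0]]}' --aperture 40 --clamp_n 20

```text
time_s: 5.05
ee_pos: [450.8, 168.8, 14.5]
ee_rot: [180.0, -0.0, 93.3]
force: [0.1, -0.2, 5.5]
gripper_width: 55.6
gripper_force: 20.0
```

Converted, -40 mm is -0.8, -30 mm is -0.6.

Request:
nudge_tcp --plan '{"motion":[[0,0,-0.6,0,0,0],[0,0,-0.8,0,0,0],[0,0,-0.8,0,0,0],[0,0,0,0,0,0],[0,0,0,0,0,0]]}'

```text
time_s: 5.55
ee_pos: [450.5, 168.8, 124.1]
ee_rot: [180.0, -0.0, 93.3]
force: [0.1, -0.3, -2.7]
gripper_width: 56.0
gripper_force: 20.0
```

```bash
python3 go.py 620 29.9 124 93.2
```

```text
t 5.5 d [-148.5  161.1    0.2] r [ 0.05 -0.01  0.12] n 5 per [-29.69  32.23   0.04] [ 0.01 -0.    0.02]
```

Converted, 33.1 mm is 0.662, 32 mm is 0.64.

Request:
nudge_tcp --plan '{"motion":[[-0.6,0.64,0,0,0,0],[-0.6,0.64,0,0,0,0],[-0.6,0.64,0,0,0,0],[-0.6,0.64,0,0,0,0],[-0.57,0.662,0,0,0,0],[0,0,0,0,0,0],[0,0,0,0,0,0],[0,0,0,0,0,0]]}'

```text
time_s: 6.35
ee_pos: [618.2, 30.3, 122.0]
ee_rot: [-179.7, -0.0, 93.3]
force: [0.1, 0.1, -0.9]
gripper_width: 55.6
gripper_force: 20.0
```

```bash
python3 go.py 620 29.9 15 93.2
```

```text
t 6.3 d [ -0.5   2.3 107. ] r [-0.26 -0.02  0.13] n 3 per [-0.18  0.76 35.67] [-0.09 -0.01  0.04]
```

Converted, 40 mm is 0.8, 17 mm is 0.34, -0.2 degrees / 60 = -0.0033.

Request:
nudge_tcp --plan '{"motion":[[-0.01,0.04,0.8,-0.0033,0,0],[0,0,0.8,0,0,0],[0,0,0.34,0,0,0],[0,0,0,0,0,0],[0,0,0,0,0,0],[0,0,0,0,0,0]]}'

```text
time_s: 6.95
ee_pos: [623.2, 29.9, 28.6]
ee_rot: [179.6, 0.0, 93.4]
force: [0.3, -0.2, -1.1]
gripper_width: 56.0
gripper_force: 20.0
```

```bash
python3 go.py 620 29.9 14.6 93.2
```

```text
t 7.0 d [ 0.2 -3.3 14. ] r [0.38 0.01 0.16] n 1 per [ 0.15 -3.28 14.02] [0.38 0.01 0.16]
```

Converted, 8 mm is 0.16.

Request:
nudge_tcp --plan '{"motion":[[0,0,0.16,0,0,0],[0,0,0,0,0,0],[0,0,0,0,0,0],[0,0,0,0,0,0]]}'

```text
time_s: 7.35
ee_pos: [622.5, 29.4, 19.2]
ee_rot: [179.8, 0.0, 93.3]
force: [0.2, -0.7, -1.9]
gripper_width: 55.7
gripper_force: 20.0
```

```bash
python3 go.py 620 29.9 14.6 93.2
```

```text
t 7.3 d [ 0.7 -2.5  4.6] r [0.23 0.01 0.11] n 1 per [ 0.67 -2.46  4.57] [0.23 0.01 0.11]
```

Converted, -2.4 mm is -0.048, 2 mm is 0.04, 0.2 degrees / 60 = 0.0033.

Request:
nudge_tcp --plan '{"motion":[[0.012,-0.048,0.04,0.0033,0,0],[0,0,0,0,0,0],[0,0,0,0,0,0],[0,0,0.036,0,0,0],[0,0,0,0,0,0],[0,0,0,0,0,0],[0,0,0,0,0,0]]}'

```text
time_s: 8.05
ee_pos: [619.9, 29.9, 15.1]
ee_rot: [180.0, 0.0, 93.3]
force: [-0.1, 0.0, -1.7]
gripper_width: 55.6
gripper_force: 20.0
```

```bash
python3 go.py 620 29.9 14.6 93.2
```

```text
t 8.1 d [0.  0.1 0.5] r [0.   0.   0.11] n 1 per [0.02 0.1  0.51] [0.   0.   0.11]
```

Converted, 0.5 mm is 0.01.

Request:
nudge_tcp --plan '{"motion":[[0,0,0.01,0,0,0],[0,0,0,0,0,0],[0,0,0,0,0,0]]}'

```text
time_s: 8.35
ee_pos: [619.9, 29.9, 14.6]
ee_rot: [-180.0, 0.0, 93.3]
force: [-0.2, 0.6, -1.4]
gripper_width: 55.6
gripper_force: 20.0
```

Request:
nudge_tcp --plan '{"motion":[[0,0,0,0,0,0],[0,0,0,0,0,0],[0,0,0,0,0,0],[0,0,0,0,0,0],[0,0,0,0,0,0]]}' --aperture 85

```text
time_s: 8.85
ee_pos: [619.9, 29.9, 14.7]
ee_rot: [180.0, 0.0, 93.3]
force: [-0.1, -0.0, -0.2]
gripper_width: 85.1
gripper_force: 0.0
```

Request:
nudge_tcp --plan '{"motion":[[0,0,-0.7,0,0,0],[0,0,-0.9,0,0,0],[0,0,-0.9,0,0,0],[0,-0.8,-0.2,0,0,0],[0,-0.9,0,0,0,0],[0,-0.9,0,0,0,0],[0,0,0,0,0,0]]}'

```text
time_s: 9.55
ee_pos: [482.7, 22.1, 148.9]
ee_rot: [-179.6, -0.0, 93.3]
force: [0.9, -0.0, -0.3]
gripper_width: 85.3
gripper_force: 0.0
```

```bash
cat > chk.py <<'E'
import sys; from h import *
HSV["mould"]=((0,0,0),(180,255,72))
for n in("top","side"):
    im=grab_frame(n); cv2.imwrite(f"pics/{sys.argv[1]}_{n}.png",im); m=camera_model(n)
    for a in sys.argv[2:]:
        o,z,x,y=a.split(","); w=np.r_[float(x),float(y),float(z),1]; c=np.linalg.inv(m["T"])@w
        p=(m["cx"]+m["fx"]*c[0]/-c[2],m["cy"]+m["fy"]*c[1]/c[2])
        try: k=mask(im,o,p,30 if n=="top" else 40); q,f=circ(m,k,float(z),30 if o=="cup" else 28); print(n,o,np.round(p),q.round(1),f.round(1),cv2.contourArea(k))
        except ValueError: print(n,o,"none")
E
python3 chk.py b blue,50,619.5,27.5 green,50,374,292; python3 go.py 374.4 293.5 130 93.2
```

```text
top blue none
top green [117. 297.] [374.1 294.4] [374.1 294.7  27.8] 831.0
side blue [282. 196.] [618.6  25.4] [618.2  24.9  28.6] 730.5
side green [115. 188.] [374.7 289.1] [374.3 288.   29.1] 764.5
t 9.7 d [277.3 -99.6  20. ] r [0.09 0.01 0.11] n 7 per [ 39.62 -14.22   2.86] [0.01 0.   0.02]
```

Converted, 39.6 mm is 0.792, -14.2 mm is -0.284.

Request:
nudge_tcp --plan '{"motion":[[0.792,-0.284,0,0,0,0],[0.792,-0.284,0,0,0,0],[0.792,-0.284,0,0,0,0],[0.792,-0.284,0,0,0,0],[0.792,-0.284,0,0,0,0],[0.792,-0.284,0,0,0,0],[0.792,-0.284,0,0,0,0],[0,0,0,0,0,0]]}'

```text
time_s: 10.45
ee_pos: [375.0, 298.5, 149.9]
ee_rot: [179.9, -0.2, 93.6]
force: [0.2, -0.7, -0.6]
gripper_width: 84.8
gripper_force: 0.0
```

Request:
nudge_tcp --plan '{"motion":[[0,0,0,0,0,0],[0,0,0,0,0,0]]}'

```text
time_s: 10.65
ee_pos: [375.8, 293.1, 149.5]
ee_rot: [180.0, 0.0, 93.3]
force: [-0.0, 0.2, 0.1]
gripper_width: 85.0
gripper_force: 0.0
```

```bash
python3 chk.py b2 blue,50,619.5,27.5;  python3 go.py 375.3 293 14.6 93.2
```

```text
top blue [259. 177.] [619.   29.7] [619.3  29.7  27.8] 678.5
side blue [282. 196.] [618.8  25.6] [618.3  25.1  28.6] 733.0
t 10.8 d [  0.5  -0.4 135. ] r [0.01 0.02 0.01] n 3 per [ 0.18 -0.13 44.98] [0.   0.01 0.  ]
```

Converted, 42 mm is 0.84, 35 mm is 0.7.

Request:
nudge_tcp --plan '{"motion":[[0,0,0.84,0,0,0],[0,0,0.84,0,0,0],[0,0,0.7,0,0,0],[0,0,0.32,0,0,0],[0,0,0,0,0,0],[0,0,0,0,0,0]]}'

```text
time_s: 11.35
ee_pos: [375.7, 293.0, 15.0]
ee_rot: [180.0, -0.0, 93.2]
force: [0.4, 0.3, -0.4]
gripper_width: 84.7
gripper_force: 0.0
```

Request:
nudge_tcp --plan '{"motion":[[0,0,0,0,0,0],[0,0,0,0,0,0],[0,0,0,0,0,0],[0,0,0,0,0,0],[0,0,0,0,0,0],[0,0,0,0,0,0],[0,0,0,0,0,0]]}' --aperture 40 --clamp_n 20

```text
time_s: 12.05
ee_pos: [375.1, 293.6, 15.2]
ee_rot: [180.0, -0.0, 93.3]
force: [-1.0, -0.2, 5.1]
gripper_width: 55.8
gripper_force: 20.0
```

Request:
nudge_tcp --plan '{"motion":[[0,0,-0.6,0,0,0],[0,0,-0.9,0,0,0],[0,0,-0.9,0,0,0],[0,0,-0.4,0,0,0],[0,0,0,0,0,0],[0,0,0,0,0,0]]}'

```text
time_s: 12.65
ee_pos: [374.1, 292.8, 153.5]
ee_rot: [-179.9, 0.1, 93.3]
force: [-0.8, -0.5, -2.6]
gripper_width: 55.9
gripper_force: 20.0
```

```bash
python3 go.py 619.9 29.5 150 93.2
```

```text
t 12.7 d [-277.1  230.2    3.5] r [-0.09  0.06  0.12] n 9 per [-30.79  25.58   0.39] [-0.01  0.01  0.01]
```

Converted, -31 mm is -0.62, 25 mm is 0.5.

Request:
nudge_tcp --plan '{"motion":[[-0.62,0.5,0,0,0,0],[-0.62,0.5,0,0,0,0],[-0.62,0.5,0,0,0,0],[-0.62,0.5,0,0,0,0],[-0.62,0.5,0,0,0,0],[-0.62,0.5,0,0,0,0],[-0.62,0.5,0,0,0,0],[-0.62,0.5,0,0,0,0]]}'

```text
time_s: 13.45
ee_pos: [588.1, 55.9, 151.3]
ee_rot: [-179.7, 0.0, 93.3]
force: [-0.7, 0.3, -2.0]
gripper_width: 55.9
gripper_force: 20.0
```

Request:
nudge_tcp --plan '{"motion":[[-0.59,0.58,0,0,0,0],[0,0,0,0,0,0],[0,0,0,0,0,0],[0,0,0,0,0,0],[0,0,0,0,0,0]]}'

```text
time_s: 13.95
ee_pos: [618.2, 30.5, 153.8]
ee_rot: [-179.9, -0.0, 93.4]
force: [0.7, 0.1, -2.2]
gripper_width: 56.1
gripper_force: 20.0
```

```bash
python3 go.py 619.9 29.2 75 93.2
```

```text
t 13.9 d [-1.5  1.8 78.8] r [-0.12 -0.01  0.19] n 2 per [-0.73  0.89 39.4 ] [-0.06 -0.01  0.09]
```

Converted, 30 mm is 0.6, 15 mm is 0.3.

Request:
nudge_tcp --plan '{"motion":[[-0.028,0.02,0.6,0,0,0],[0,0,0.6,0,0,0],[0,0,0.3,0,0,0],[0,0,0,0,0,0],[0,0,0,0,0,0],[0,0,0,0,0,0],[0,0,0,0,0,0],[0,0,0,0,0,0]]}'

```text
time_s: 14.75
ee_pos: [621.1, 28.3, 80.6]
ee_rot: [179.9, 0.0, 93.3]
force: [-0.0, 0.1, -2.4]
gripper_width: 55.7
gripper_force: 20.0
```

```bash
python3 go.py 619.9 29.2 65 93.2
```

```text
t 14.8 d [ 1.  -1.1 15.6] r [0.1  0.01 0.12] n 1 per [ 0.96 -1.13 15.63] [0.1  0.01 0.12]
```

Converted, 5 mm is 0.1, 3 mm is 0.06.

Request:
nudge_tcp --plan '{"motion":[[0.018,-0.02,0.1,0,0,0],[0,0,0.1,0,0,0],[0,0,0.06,0,0,0],[0,0,0,0,0,0],[0,0,0,0,0,0],[0,0,0,0,0,0],[0,0,0,0,0,0]]}'

```text
time_s: 15.45
ee_pos: [619.7, 29.1, 66.8]
ee_rot: [180.0, 0.0, 93.3]
force: [-0.8, 0.6, -1.8]
gripper_width: 56.0
gripper_force: 20.0
```

```bash
python3 go.py 619.9 29.2 65 93.2
```

```text
t 15.4 d [0.1 0.2 1.8] r [0.03 0.01 0.11] n 1 per [0.14 0.2  1.82] [0.03 0.01 0.11]
```

Converted, 1 mm is 0.02, 0.8 mm is 0.016.

Request:
nudge_tcp --plan '{"motion":[[0,0,0.02,0,0,0],[0,0,0,0,0,0],[0,0,0.016,0,0,0],[0,0,0,0,0,0],[0,0,0,0,0,0]]}'

```text
time_s: 15.95
ee_pos: [619.6, 29.1, 65.2]
ee_rot: [180.0, 0.0, 93.3]
force: [-1.4, -0.9, 1.8]
gripper_width: 55.6
gripper_force: 20.0
```

```bash
python3 go.py 619.9 29.2 65 93.2; python3 chk.py g0 green,100,619.5,27.5 blue,50,619.5,27.5
```

```text
t 15.9 d [0.1 0.3 0.2] r [0.03 0.01 0.11] n 1 per [0.12 0.28 0.22] [0.03 0.01 0.11]
top green none
top blue none
side green [282. 176.] [621.6  15.4] [623.5  17.1  24. ] 535.5
side blue [282. 196.] [590.9  -6.4] [590.5  -7.1  28.5] 412.0
```

Request:
nudge_tcp --plan '{"motion":[[0,0,0,0,0,0],[0,0,0,0,0,0],[0,0,0,0,0,0],[0,0,0,0,0,0],[0,0,0,0,0,0]]}' --aperture 85

```text
time_s: 16.55
ee_pos: [619.6, 29.1, 64.7]
ee_rot: [180.0, 0.0, 93.3]
force: [0.1, -0.3, 0.8]
gripper_width: 84.5
gripper_force: 0.0
```

Request:
nudge_tcp --plan '{"motion":[[0,0,-0.6,0,0,0],[0,0,-0.9,0,0,0],[0,0,-0.5,0,0,0],[-0.7,-0.56,0,0,0,0],[-0.7,-0.56,0,0,0,0],[-0.7,-0.56,0,0,0,0],[-0.7,-0.56,0,0,0,0],[0,0,0,0,0,0]]}'

```text
time_s: 17.35
ee_pos: [512.6, -120.4, 165.0]
ee_rot: [-179.9, 0.1, 93.1]
force: [0.7, 2.0, 0.0]
gripper_width: 85.0
gripper_force: 0.0
```

```bash
python3 chk.py g1 green,100,619.5,27.5 amber,50,455,-169;python3 go.py 455.6 -168 160 93.2
```

```text
top green [258. 170.] [618.5  30.3] [618.7  30.4  27.8] 749.5
top amber none
side green [282. 176.] [591.9 -50.8] [594.1 -27.1   7.4] 55.5
side amber [291. 294.] [ 455.1 -170.7] [ 455.3 -170.5   27.7] 1286.5
t 17.4 d [-46.8 -62.8   5.1] r [ 0.06 -0.01 -0.02] n 2 per [-23.41 -31.38   2.55] [ 0.03 -0.   -0.01]
```

View pics/g1_side.png

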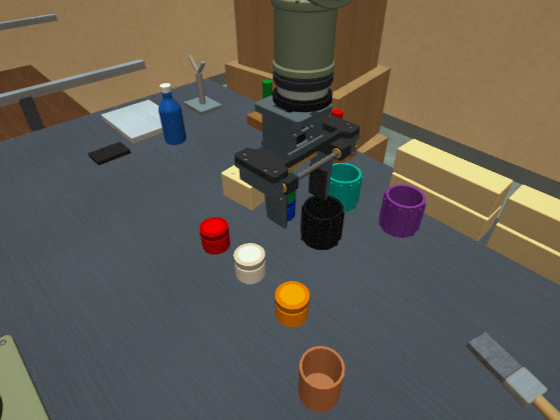

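The side view shows the arm hiding the stack at about (290,205). The top camera puts the green lid at (618.5,30.3) and blue at (619,29.7), so the stack is square. Next the amber jar, at about (292,303) in the side view.

Converted, -31.4 mm is -0.628, -23.4 mm is -0.468.

Request:
nudge_tcp --plan '{"motion":[[-0.468,-0.628,0,0,0,0],[-0.468,-0.628,0,0,0,0],[0,0,0,0,0,0],[0,0,0,0,0,0]]}'

```text
time_s: 17.85
ee_pos: [456.7, -167.1, 165.0]
ee_rot: [179.9, -0.0, 93.3]
force: [0.3, -0.0, 0.2]
gripper_width: 85.0
gripper_force: 0.0
```

```bash
python3 go.py 455.8 -168 15 93.2
```

```text
t 17.9 d [ -0.9  -1.2 150. ] r [ 0.08 -0.01  0.1 ] n 4 per [-0.22 -0.29 37.51] [ 0.02 -0.    0.02]
```

Converted, 42 mm is 0.84, 14 mm is 0.28.

Request:
nudge_tcp --plan '{"motion":[[-0.01,-0.016,0.84,0,0,0],[0,0,0.84,0,0,0],[0,0,0.84,0,0,0],[0,0,0.28,0,0,0],[0,0,0.2,0,0,0],[0,0,0,0,0,0],[0,0,0,0,0,0]]}'

```text
time_s: 18.55
ee_pos: [456.4, -167.9, 15.4]
ee_rot: [179.9, 0.0, 93.4]
force: [-0.2, 0.2, 0.0]
gripper_width: 85.1
gripper_force: 0.0
```

Request:
nudge_tcp --plan '{"motion":[[0,0,0,0,0,0],[0,0,0,0,0,0],[0,0,0,0,0,0],[0,0,0,0,0,0],[0,0,0,0,0,0],[0,0,0,0,0,0],[0,0,0,0,0,0]]}' --aperture 40 --clamp_n 20

```text
time_s: 19.25
ee_pos: [455.3, -168.2, 15.3]
ee_rot: [180.0, 0.0, 93.3]
force: [-1.6, 0.1, 6.1]
gripper_width: 55.9
gripper_force: 20.0
```

Request:
nudge_tcp --plan '{"motion":[[0,0,-0.6,0,0,0],[0,0,-0.9,0,0,0],[0,0,-0.9,0,0,0],[0,0,-0.9,0,0,0],[0,0,-0.4,0,0,0],[0,0,0,0,0,0],[0,0,0,0,0,0]]}'

```text
time_s: 19.95
ee_pos: [454.1, -167.7, 198.5]
ee_rot: [-179.9, -0.0, 93.3]
force: [-0.1, 0.3, -3.4]
gripper_width: 55.8
gripper_force: 20.0
```

```bash
python3 go.py 614.9 133 200 93.2
```

```text
t 19.9 d [290.9 177.9  -1.6] r [-0.12 -0.05  0.11] n 8 per [36.37 22.23 -0.2 ] [-0.01 -0.01  0.01]
```

Converted, 36.3 mm is 0.726, 22 mm is 0.44.

Request:
nudge_tcp --plan '{"motion":[[0.726,0.44,0,0,0,0],[0.726,0.44,0,0,0,0],[0.726,0.44,0,0,0,0],[0.726,0.44,0,0,0,0],[0.726,0.44,0,0,0,0],[0.726,0.44,0,0,0,0],[0.726,0.44,0,0,0,0],[0.726,0.44,0,0,0,0]]}'

```text
time_s: 20.75
ee_pos: [613.1, 133.4, 196.2]
ee_rot: [-179.7, 0.1, 93.3]
force: [1.1, -0.3, -2.6]
gripper_width: 55.8
gripper_force: 20.0
```

Request:
nudge_tcp --plan '{"motion":[[0,0,0,0,0,0],[0,0,0,0,0,0],[0,0,0,0,0,0],[0,0,0,0,0,0]]}'

```text
time_s: 21.15
ee_pos: [613.1, 130.7, 199.1]
ee_rot: [-179.9, 0.0, 93.2]
force: [0.3, 1.0, -2.1]
gripper_width: 55.8
gripper_force: 20.0
```

```bash
python3 go.py 614.9 132.8 90 93.2
```

```text
t 21.1 d [  2.1   2.1 109.1] r [-0.1   0.04  0.03] n 3 per [ 0.69  0.69 36.36] [-0.03  0.01  0.01]
```

Request:
nudge_tcp --plan '{"motion":[[0.04,0.02,0.8,0,0,0],[0,0,0.8,0,0,0],[0,0,0.54,0,0,0],[0,0,0,0,0,0],[0,0,0,0,0,0],[0,0,0,0,0,0],[0,0,0,0,0,0]]}'

```text
time_s: 21.85
ee_pos: [616.1, 134.1, 95.0]
ee_rot: [179.8, -0.0, 93.3]
force: [0.3, 0.3, -2.3]
gripper_width: 55.6
gripper_force: 20.0
```

```bash
python3 go.py 614.9 132.8 79.2 93.2
```

```text
t 21.9 d [-1.3 -1.4 15.8] r [ 0.23 -0.03  0.1 ] n 1 per [-1.28 -1.36 15.84] [ 0.23 -0.03  0.1 ]
```

Converted, 5 mm is 0.1, 3 mm is 0.06.

Request:
nudge_tcp --plan '{"motion":[[-0.02,-0.02,0.1,0,0,0],[0,0,0.1,0,0,0],[0,0,0.06,0,0,0],[0,0,0,0,0,0],[0,0,0,0,0,0],[0,0,0,0,0,0],[0,0,0,0,0,0]]}'

```text
time_s: 22.55
ee_pos: [613.9, 133.0, 79.8]
ee_rot: [180.0, 0.0, 93.3]
force: [0.6, 0.2, -1.9]
gripper_width: 55.4
gripper_force: 20.0
```

```bash
python3 go.py 614.9 132.8 79.2 93.2
```

```text
t 22.6 d [-0.3  1.   0.6] r [0.   0.01 0.11] n 1 per [-0.28  0.95  0.57] [0.   0.01 0.11]
```

Converted, 0.9 mm is 0.018, 0.6 mm is 0.012.

Request:
nudge_tcp --plan '{"motion":[[-0.004,0.018,0,0,0,0],[0,0,0.012,0,0,0],[0,0,0,0,0,0],[0,0,0,0,0,0]]}'

```text
time_s: 22.95
ee_pos: [615.0, 132.9, 79.3]
ee_rot: [180.0, 0.0, 93.3]
force: [-0.0, 0.1, -2.0]
gripper_width: 55.5
gripper_force: 20.0
```

Request:
nudge_tcp --plan '{"motion":[[0,0,0,0,0,0],[0,0,0,0,0,0],[0,0,0,0,0,0],[0,0,0,0,0,0],[0,0,0,0,0,0]]}' --aperture 85

```text
time_s: 23.45
ee_pos: [614.8, 132.8, 79.3]
ee_rot: [180.0, 0.0, 93.3]
force: [-0.2, -0.5, 0.1]
gripper_width: 84.7
gripper_force: 0.0
```

Request:
nudge_tcp --plan '{"motion":[[0,0,-0.6,0,0,0],[0,0,-0.9,0,0,0],[0,0,-0.7,0,0,0],[-0.6,-0.8,0,0,0,0],[-0.6,-0.8,0,0,0,0],[-0.6,-0.8,0,0,0,0],[-0.6,-0.8,0,0,0,0],[0,0,0,0,0,0]]}'

```text
time_s: 24.25
ee_pos: [456.7, 1.4, 189.1]
ee_rot: [-179.8, 0.1, 93.1]
force: [0.6, 0.6, -0.2]
gripper_width: 84.7
gripper_force: 0.0
```

```bash
python3 go.py 392 -288 185 93.2
```

```text
t 24.2 d [-285.4  -80.4    4.8] r [-0.23  0.06 -0.07] n 7 per [-40.77 -11.48   0.68] [-0.03  0.01 -0.01]
```

Converted, -40.8 mm is -0.816, -11.5 mm is -0.23.

Request:
nudge_tcp --plan '{"motion":[[-0.816,-0.23,0,0,0,0],[-0.816,-0.23,0,0,0,0],[-0.816,-0.23,0,0,0,0],[-0.816,-0.23,0,0,0,0],[-0.816,-0.23,0,0,0,0],[-0.816,-0.23,0,0,0,0],[-0.816,-0.23,0,0,0,0],[0,0,0,0,0,0]]}'

```text
time_s: 25.05
ee_pos: [398.3, -290.4, 189.3]
ee_rot: [179.9, 0.2, 93.0]
force: [0.3, 0.3, 0.3]
gripper_width: 85.2
gripper_force: 0.0
```

Request:
nudge_tcp --plan '{"motion":[[0,0,0,0,0,0],[0,0,0,0,0,0]]}'

```text
time_s: 25.25
ee_pos: [398.6, -285.0, 189.1]
ee_rot: [180.0, -0.0, 93.4]
force: [0.4, 0.4, -0.1]
gripper_width: 85.0
gripper_force: 0.0
```

```bash
python3 chk.py a1 amber,114,614,132 green,100,619.5,28 cup,70,391.4,-288; python3 go.py 392.6 -287.5 26 93.2
```

```text
top amber [202. 169.] [613.1 132.7] [614.9 133.9  26.3] 769.5
top green [258. 170.] [618.5  30.3] [618.7  30.4  27.8] 748.5
top cup [423. 297.] [ 391.4 -286.8] [ 391.5 -288.    29.1] 995.0
side amber [247. 151.] [613.  128.5] [612.3 127.6  29.1] 701.0
side green [282. 176.] [619.1  25.3] [618.8  33.8  22.4] 315.5
side cup [320. 366.] [ 391.5 -290.5] [ 392.  -290.2   29.4] 2225.5
t 25.4 d [ -2.5  -6.2 163.3] r [ 0.01 -0.01  0.22] n 4 per [-0.62 -1.56 40.82] [ 0.   -0.    0.06]
```

View pics/a1_top.png

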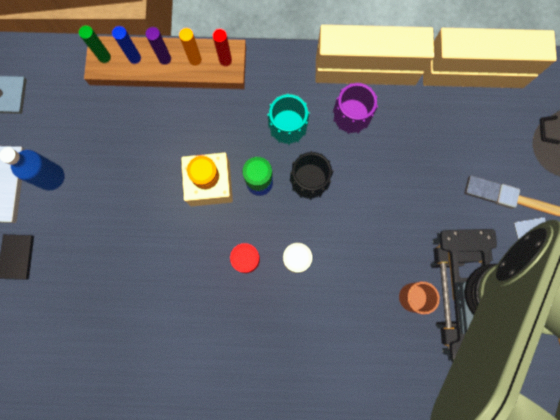

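The top view shows amber on the brick (202,170), green on blue (258,172) beside the black mould (311,175), and the cup at (423,298). Next the cup.

Converted, 40 mm is 0.8, 25 mm is 0.5.

Request:
nudge_tcp --plan '{"motion":[[-0.05,-0.124,0.8,0,0,0],[0,0,0.8,0,0,0],[0,0,0.8,0,0,0],[0,0,0.5,0,0,0],[0,0,0.34,0,0,0],[0,0,0,0,0,0],[0,0,0,0,0,0]]}'

```text
time_s: 26.05
ee_pos: [392.8, -288.3, 27.7]
ee_rot: [180.0, 0.0, 93.4]
force: [-0.4, 0.2, 0.4]
gripper_width: 85.1
gripper_force: 0.0
```

Request:
nudge_tcp --plan '{"motion":[[0,0,0,0,0,0],[0,0,0,0,0,0],[0,0,0,0,0,0],[0,0,0,0,0,0],[0,0,0,0,0,0],[0,0,0,0,0,0],[0,0,0,0,0,0]]}' --aperture 45 --clamp_n 20

```text
time_s: 26.75
ee_pos: [392.4, -289.1, 27.9]
ee_rot: [180.0, 0.0, 93.3]
force: [-1.3, 1.0, 6.4]
gripper_width: 59.5
gripper_force: 20.0
```

Request:
nudge_tcp --plan '{"motion":[[0,0,-0.6,0,0,0],[0,0,-0.9,0,0,0],[0,0,-0.9,0,0,0],[0,0,0,0,0,0],[0,0,0,0,0,0]]}'

```text
time_s: 27.25
ee_pos: [392.1, -288.8, 147.6]
ee_rot: [179.9, 0.1, 93.3]
force: [-0.2, 0.0, -1.6]
gripper_width: 59.8
gripper_force: 20.0
```

```bash
python3 go.py 632.2 -181 146 93.2
```

```text
t 27.2 d [ 93.8 245.9   1.8] r [0.06 0.05 0.11] n 6 per [15.63 40.99  0.29] [0.01 0.01 0.02]
```

Converted, 41 mm is 0.82, 15.4 mm is 0.308.

Request:
nudge_tcp --plan '{"motion":[[0.308,0.82,0,0,0,0],[0.308,0.82,0,0,0,0],[0.308,0.82,0,0,0,0],[0.308,0.82,0,0,0,0],[0.308,0.82,0,0,0,0],[0.308,0.82,0,0,0,0],[0,0,0,0,0,0],[0,0,0,0,0,0]]}'

```text
time_s: 28.05
ee_pos: [631.3, -181.3, 143.8]
ee_rot: [-179.7, -0.1, 93.4]
force: [0.7, 0.5, -1.3]
gripper_width: 59.8
gripper_force: 20.0
```

Request:
nudge_tcp --plan '{"motion":[[0,0,0.8,0,0,0],[0,0,0.8,0,0,0],[0,0,0.4,0,0,0],[0,0,0,0,0,0],[0,0,0,0,0,0],[0,0,0,0,0,0],[0,0,0,0,0,0]]}'

```text
time_s: 28.75
ee_pos: [633.2, -182.8, 49.1]
ee_rot: [179.8, 0.1, 93.3]
force: [-0.3, 0.9, -1.6]
gripper_width: 59.7
gripper_force: 20.0
```

```bash
python3 go.py 632.2 -182.3 28 93.2
```

```text
t 28.8 d [ 0.6 -1.  21.1] r [0.17 0.07 0.1 ] n 1 per [ 0.63 -1.01 21.06] [0.17 0.07 0.1 ]
```

Converted, 9 mm is 0.18, 6 mm is 0.12.

Request:
nudge_tcp --plan '{"motion":[[0.01,-0.014,0.18,0,0,0],[0,0,0.12,0,0,0],[0,0,0.08,0,0,0],[0,0,0,0,0,0],[0,0,0,0,0,0],[0,0,0,0,0,0],[0,0,0,0,0,0]]}'

```text
time_s: 29.45
ee_pos: [631.6, -181.9, 28.1]
ee_rot: [-180.0, 0.0, 93.3]
force: [0.2, 0.1, -2.4]
gripper_width: 60.0
gripper_force: 20.0
```

```bash
python3 go.py 632.2 -182.3 28 93.2
```

```text
t 29.4 d [-0.5  0.6  0.1] r [-0.01  0.    0.11] n 1 per [-0.47  0.57  0.06] [-0.01  0.    0.11]
```

Release, back off clear of both cameras, and check everything.

Converted, 0.5 mm is 0.01, -0.4 mm is -0.008.

Request:
nudge_tcp --plan '{"motion":[[-0.008,0.01,0,0,0,0],[0,0,0.01,0,0,0],[0,0,0,0,0,0],[0,0,0,0,0,0]]}'

```text
time_s: 29.85
ee_pos: [632.3, -182.3, 27.9]
ee_rot: [180.0, 0.0, 93.3]
force: [-0.2, -0.2, -1.2]
gripper_width: 59.6
gripper_force: 20.0
```

Request:
nudge_tcp --plan '{"motion":[[0,0,0,0,0,0],[0,0,0,0,0,0],[0,0,0,0,0,0],[0,0,0,0,0,0],[0,0,0,0,0,0]]}' --aperture 85

```text
time_s: 30.35
ee_pos: [632.2, -182.3, 27.8]
ee_rot: [180.0, 0.0, 93.3]
force: [0.2, 1.0, -1.2]
gripper_width: 84.9
gripper_force: 0.0
```

Request:
nudge_tcp --plan '{"motion":[[0,0,-0.6,0,0,0],[0,0,-0.9,0,0,0],[0,0,-0.9,0,0,0],[-0.5,-0.76,0,0,0,0],[-0.5,-0.76,0,0,0,0],[-0.5,-0.76,0,0,0,0],[-0.5,-0.76,0,0,0,0],[-0.5,-0.76,0,0,0,0]]}'

```text
time_s: 31.15
ee_pos: [448.2, -318.8, 148.0]
ee_rot: [180.0, 0.0, 93.3]
force: [0.5, -1.1, -0.4]
gripper_width: 84.7
gripper_force: 0.0
```

Request:
nudge_tcp --plan '{"motion":[[-0.86,-0.26,0,0,0,0],[-0.86,-0.26,0,0,0,0],[-0.86,-0.26,0,0,0,0],[-0.86,-0.26,0,0,0,0],[0,0,0,0,0,0],[0,0,0,0,0,0]]}'

```text
time_s: 31.75
ee_pos: [407.1, -493.1, 147.3]
ee_rot: [-180.0, -0.1, 93.2]
force: [1.1, 1.2, 0.4]
gripper_width: 85.1
gripper_force: 0.0
```

```bash
python3 chk.py f amber,114,614,132 green,100,619.5,28 blue,50,619.5,28 cup,70,631.3,-182 red,50,457,49 white,50,461,-54
```

```text
top amber [202. 169.] [613.3 132.6] [615.  133.9  26.3] 770.5
top green [258. 170.] [618.4  30.3] [618.6  30.3  27.8] 749.5
top blue [259. 177.] [582.5  19.6] [618.5  30.1  29. ] 74.0
top cup [366. 171.] [ 630.9 -180.2] [ 631.4 -180.6   29.5] 879.0
top red [245. 258.] [457.   50.9] [457.4  51.3  27.6] 651.0
top white [298. 257.] [461.9 -51.9] [461.4 -51.6  28.4] 676.0
side amber [247. 151.] [612.9 128.5] [612.  127.3  29.4] 702.5
side green [282. 176.] [618.4  26.1] [617.6  25.4  29. ] 777.0
side blue [282. 196.] [591.2  -5.1] [592.3  -3.6  27. ] 413.5
side cup [367. 237.] [ 631.1 -184.2] [ 630.1 -184.6   30.9] 1365.0
side red [212. 226.] [457.8  46.8] [457.6  46.5  28.3] 892.0
side white [248. 254.] [461.4 -55.5] [462.1 -54.5  27. ] 705.5
```

View pics/f_side.png

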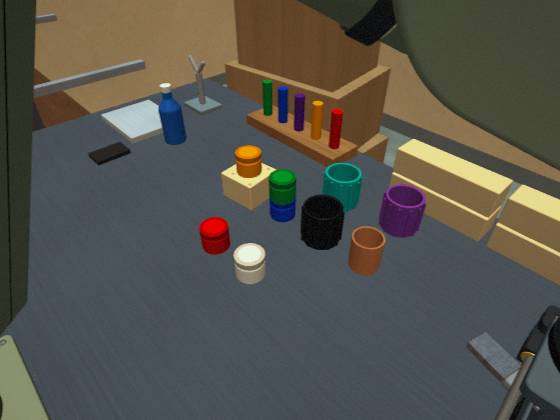

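View pics/f_top.png

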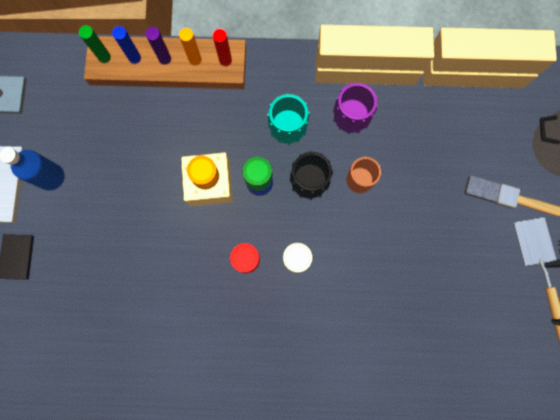

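The views show amber on the brick (248,160 in the side view), green on blue (283,195), the mould (322,221) and the upright cup (366,250) in one even row. Each is within about 2 mm of its target, and red and white have not moved.

```bash
python3 -c "from workcell import *; print(job_done())"
```

```text
the job is handed in; nothing more can be done
None
```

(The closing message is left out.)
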